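Uncouple a filter cartridge from the air manifold and park it

TASK

Take the red-banded filter cartridge off the air manifold and park it on the stand's empty post, upright and fully down. The coupling has a sprung sleeve: with the fingers on either side of the cartridge, press its blue flange down to the stop with the fingertips, close on the cartridge while the flange is held down, and draw it straight up out of the socket, so that the sleeve snaps forward again; never wrench at a locked cartridge, press or set down hard, and leave the green-banded spare and the brown bottle alone.

Things in the scene. Friction and masses are not known exactly. Their poses are not given: they have to be found in the camera images.
- manifold: Aluminium air manifold fixed on the bench: bar 190 mm long (its y), 56 mm wide (x), 34 mm high; origin at the centre of its underside, z up. Its quick coupling stands on this axis. Round the barrel is the sleeve, with a rubber-faced blue ring flange, diameter 64 mm (hole 40 mm), clamped on by hand: its top rests 76 to 90 mm above the underside and must be felt. Side fittings stay below 60 mm.
- sleeve (a joint): Travel of the sprung sleeve, m: 0 = forward (up, locked), 0.010 = pressed to its stop. The spring takes 4 N at first, 8 N at the stop, then the rubber face gives 1.5 mm from 10 to 21 N; over 22 N is damage. Nipple free beyond 0.0075. The sleeve rises with the lifting fingers, so pull from right at the stop; after 2 mm of lift the nipple cannot relock, and once it is out the sleeve snaps forward.
- socket_mouth (a point): Centre of the socket's mouth, 80 mm above the manifold's underside, z up. The steel barrel here is 26 mm in outer and 18 mm in inner diameter, its bore 31 mm deep; pawls in it hold the nipple's groove.
- cartridge_mid (a point): Red-banded filter cartridge, loose, 0.12 kg: upright white capsule 36 mm in diameter, 44 mm high, 12 mm stub on top; this point is the capsule's centre, 22 mm above its flat shoulder; z up. Under the shoulder a brass nipple, diameter 16 mm, 28 mm long. Coupled, the shoulder lies on the socket's mouth, so fingertips on the pressed flange are 0 to 16 mm below it and hold the capsule's lower part.
- stand: Grey parking stand fixed on the bench, plate 76 mm (x) by 150 mm (y), 12 mm thick, with two upright white posts, 27 mm outer and 19 mm inner diameter, tops 55 mm above the bench, at y = +36 mm (empty) and -36 mm (spare); bores 32 mm deep. Origin at the centre of the underside.
- free_post (a point): Centre of the mouth of the empty post, 55 mm above the bench. Parked, the cartridge's shoulder lies on it and the capsule's centre is 22 mm above it.
- spare_mid (a point): The green-banded spare cartridge, same shape, standing on the stand's other post; this point is the centre of its capsule.
- bottle: Brown reagent bottle with a black cap, 45 mm in diameter, 82 mm high, standing on the bench behind the work; origin at the centre of its underside.
There are look-alikes about, which are no part of the job. What is shaped like the part that bears cartridge_mid but pink is not meant.

How it is judged:
On the way, in this order (a step that is already met when the one before it is completed fails the run):
1. the sleeve is pressed back past the release point while the cartridge is still seated (value of joint sleeve above 0.0065 m and z of cartridge_mid in the frame of manifold below 0.106 m), for 0.1 s.
2. the nipple is drawn up clear of the socket and the sleeve has snapped forward (z of cartridge_mid in the frame of socket_mouth above 0.052 m and value of joint sleeve below 0.001 m), for 0.1 s.
At the end, for the whole second after the job is handed in: the red-banded cartridge stands at rest on the empty post, its capsule's centre within 4 mm of the post's axis, its shoulder down on the post within 2.5 mm, tilted less than 0.08 rad; the coupling's sleeve is forward within 1 mm (horizontal distance between cartridge_mid and free_post below 0.004 m and z of cartridge_mid in the frame of free_post between 0.0195 and 0.0245 m and angle between cartridge_mid's own z axis and vertical below 0.08 rad and linear speed of cartridge below 0.02 m/s and value of joint sleeve below 0.001 m); the robot touches nothing.
It fails at once if the coupling or manifold is loaded with more than 22 N by the robot (contact force between manifold and the fingers above 22 N or contact force between manifold and the arm above 22 N).
It fails at once if the cartridge is wrenched, forced against the coupling with more than 25 N (contact force between cartridge and manifold above 25 N).
It fails at once if the cartridge is set down hard, more than 25 N on the stand (contact force between cartridge and stand above 25 N).
It fails at once if the spare cartridge is moved by more than 10 mm (distance of spare_mid from where it was at the start of the episode above 0.01 m).
It fails at once if the bottle is moved by more than 10 mm (distance of bottle from where it was at the start of the episode above 0.01 m).
It also fails if it takes over 51 s, if anything falls off the work surface, if the arm or the gripper's body presses on something with over 40 N, if the wrist force passes 120 N, or if a joint passes its speed limit or range.

ROBOT

A 6-joint arm with a two-finger parallel gripper is mounted at the origin on a cart in front of the work surface, level with it; the furniture and walls round the work are solid. World frame = base frame: x ahead of the robot, y to its left, z up, the work surface at z = 0. Lengths are in m, angles in rad, forces in N, time in s.
With the tool pointing down it reaches from about 0.3 to 0.775 m from the base axis. Payload 14.6 kg.
Tool frame: the origin (TCP) lies midway between the tips of the shut fingers; the grasp point (between the pads) lies 19 mm behind it; z points along the fingers, y is the line along which they close (so a half turn about z gives the same grasp; the last joint's range is limited). The gripper opens to 85 mm and grips with 20 to 120 N. Pads are 22 mm wide; open, the fingers measure 114 mm over their backs; the gripper's body (76 mm by 85 mm) begins 54 mm behind the grasp point. The pads swing forward as they close: fully open they stand 13 mm farther back than shut.
Start: joints at [-1.275, 0.3, 1.521, -0, 1.321, -0.067], TCP at [0.195, -0.514, 0.231] pointing down, gripper open.
Joint ranges: [-3.03, 3.03], [-0.79, 2.21], [0.23, 2.52], [-1.04, 4.18], [0, 3.07], [-2.55, 2.55]. Speed limits (rad/s): [2.22, 2.22, 2.57, 3.14, 3.14, 3.14].

INTERFACE

Orientations are given as [roll, pitch, yaw] about the fixed x, y, z axes, in that order (R = Rz(yaw) Ry(pitch) Rx(roll)).
In Python, from plant import state, get_image, sign_off gives the robot as it stands.
- The arm moves only by the tool carry_out, never from a script. Its argument "deltas" is a list of rows, each an object with "linear": the shift along the tool's x, y, z in cm, a list of three; "rotation": the turn, a rotation vector about the tool's x, y, z in degrees, a list of three. In form: [{"linear": [x, y, z], "rotation": [ax, ay, az]}, ...]. A call has 1 to 20 rows; each row shifts and turns the commanded pose from where the row before left it, along the tool's axes as they then stand; what a row does not reach is not made up. A row lasts 1/10 s, in which the tool goes at most 50 mm and 8.59 degrees, less where a joint would pass 70% of its speed; a pose out of reach is approached as far as the arm can. A call is refused whole if a number of a shift passes 5 or a number of a turn 8.59, either way. A call with a gripper value outside its range is refused whole. "jaw" is the opening, from 0 (shut) to 1 (fully open), set as the call begins (left out, the last holds). The fingers move at their own pace and stop on an object; "squeeze" is the grip in N (left out, the last holds). Time passes only in rows, so rows that do not move let the fingers close. It gives the time, the measured TCP pose, the force, the opening and the grip force at its end, in the units of the state.
- state(): the state, without advancing time (a new reading comes with each control period).
- get_image(name): name is "scene" or "side" or "wrist"; returns a dict with "image" (480x640x3 uint8, red, green, blue), "z_map" (480x640 float32, m along the optical axis (not along the pixel's ray), 0 where there is no reading), "fx", "fy", "cx", "cy" (pixels), "view" (4x4, takes a point from world to camera coordinates). Camera axes: x right, y up, looking along -z (the intrinsics and any distortion apply to the point x, -y, -z); pixel columns grow to the right and rows downward; lengths in m; the calibration is good to about 2 mm. A picture is of the moment at which its call begins.
- sign_off(): hands the job in; it is judged then, once.
The state is a dict: "t": time; "joint_positions": joint angles; "joint_vel": joint speeds; "effort": joint torques, N m; "ee_pos": TCP position; "orientation": TCP orientation; "force": force on the tool from outside, world axes, zero at the start; "torque": the same for the moment, N m; "gripper_width": finger opening in m; "grip_force": force on a finger pad.
Only numpy, scipy, OpenCV 4.12 (cv2) and the standard library are available. Lean on these libraries where they do the work, as an engineer would, in place of code of your own. Each camera call takes 0.05 s, during which the arm holds its last target. There are 200 camera calls.

## Working session

There is one attempt and no reset: what is moved stays moved. The work goes in short steps, Python scripts to look and compute and a tool call to move; the robot and the scene stay as the last step left them, time stands still between calls to the robot, and variables do not carry over. Pictures are saved under pics/ and viewed, at most 10 in all, crops included, and the job is handed in when it is done.

Besides the shell and the picture viewer there is one more tool, called after "Request:" as name(argument=value, ...), one argument or row to a line, values as JSON. carry_out: Moves the arm, as the interface text tells. Its arguments: {"type":"object","properties":{"deltas":{"type":"array","items":{"type":"object","properties":{"linear":{"type":"array","items":{"type":"number"}},"rotation":{"type":"array","items":{"type":"number"}}}}},"jaw":{"type":"number"},"squeeze":{"type":"number"}},"required":["deltas"]}

```bash
mkdir -p pics; cat > h.py <<'E'
import numpy as np, cv2
from plant import state, get_image, sign_off
def pts(d):
    z=d["z_map"]; v,u=np.mgrid[:480,:640]
    c=np.stack([(u-d["cx"])/d["fx"]*z,-(v-d["cy"])/d["fy"]*z,-z,np.ones_like(z)],-1)
    w=c@np.linalg.inv(np.array(d["view"])).T
    w=w[...,:3]; w[z==0]=np.nan
    return w
E
python3 - <<'E'
from h import *
ims=[]
for n in("scene","side"):
    d=get_image(n); ims.append(d["image"]); np.savez(n,**{k:np.array(v) for k,v in d.items()})
    print(n,d.keys(), np.linalg.inv(np.array(d["view"]))[:3,3])
    cv2.imwrite(f"pics/{n}0.png",d["image"][...,::-1])
print(state())
E
```

```text
scene dict_keys(['image', 'z_map', 'fx', 'fy', 'cx', 'cy', 'view']) [-0.20935756  0.58340336  0.92402225]
side dict_keys(['image', 'z_map', 'fx', 'fy', 'cx', 'cy', 'view']) [0.56457851 0.74477988 0.63612468]
{'t': 0.1, 'joint_positions': array([-1.27461004e+00,  3.00358916e-01,  1.52152684e+00, -2.32751192e-05,
        1.32072600e+00, -6.65923922e-02]), 'joint_vel': array([-8.12203699e-04, -1.77024596e-04, -3.71033057e-03,  6.26118114e-04,
       -3.64714131e-05, -1.47268540e-03]), 'effort': array([ 4.21998659e-03, -5.44378459e+01, -3.62371695e+01,  1.10596334e-04,
        2.98689338e-03,  1.02589851e-05]), 'ee_pos': array([ 0.19511213, -0.51399385,  0.2308058 ]), 'orientation': array([-3.14057430e+00, -4.53193666e-05,  3.62784432e-01]), 'force': array([ 0.58111844,  1.09401105, -0.15803796]), 'torque': array([-0.04801988, -0.01259934, -0.04645337]), 'grip_force': 0.0, 'gripper_width': 0.08538569331304392}
```

View pics/scene0.png

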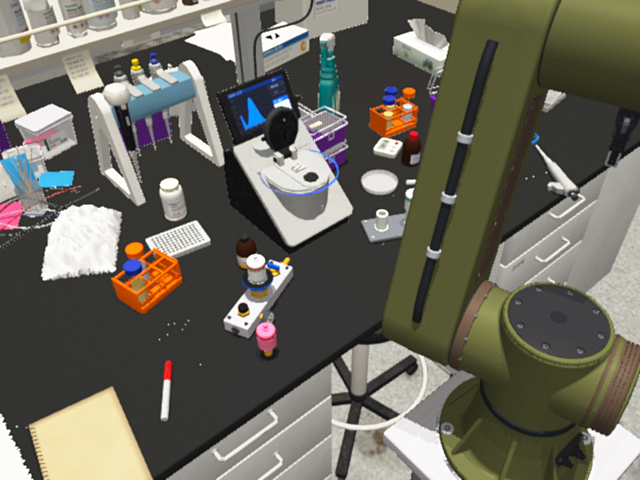

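View pics/side0.png

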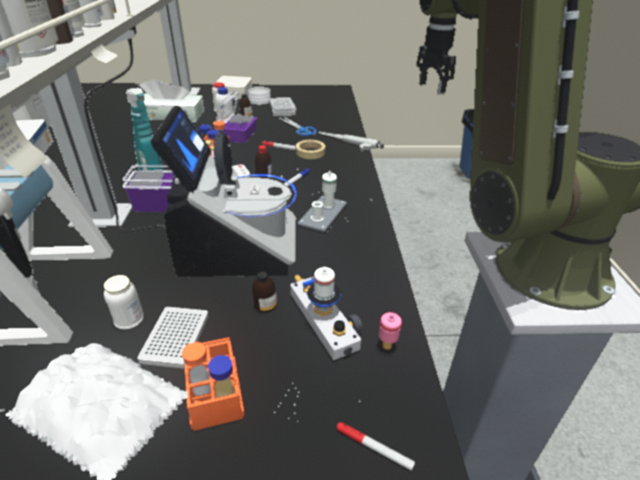

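The scene view shows the manifold with the red-banded cartridge at (257,270), the pink decoy at (266,338) and the bottle at (246,250). In the side view the cartridge is at (323,280), the free post at (317,210), the spare at (329,190) and the bottle at (264,292). The instrument stands between the stand and the bottle.

```bash
python3 - <<'E'
from h import *
D={n:dict(np.load(n+".npz")) for n in("scene","side")}
s=D["side"]; w=pts(s)
for n,(r0,r1,c0,c1) in dict(cart=(262,325,285,365),stand=(165,235,295,355),bottle=(268,315,245,285)).items():
    p=w[r0:r1,c0:c1]; im=s["image"][r0:r1,c0:c1].astype(int)
    print(n)
    q=p.reshape(-1,3); 
    for lo,hi in((.008,.016),(.03,.038),(.05,.058),(.06,.075),(.075,.082),(.082,.095),(.095,.12),(.12,.15)):
        m=(q[:,2]>lo)&(q[:,2]<hi)
        if m.sum()>5: print(lo,hi,m.sum(),np.percentile(q[m],[3,50,97],axis=0).round(3).tolist())
for r in range(262,330,3): print(r, w[r,323].round(3), s["image"][r,323])
# crops
a=cv2.resize(s["image"][160:360,240:420],None,fx=3,fy=3,interpolation=3)[:,:,::-1]
cv2.imwrite("pics/c1.png",a)
E
```

```text
cart
0.008 0.016 66 [[0.551, 0.012, 0.008], [0.571, 0.114, 0.013], [0.602, 0.157, 0.016]]
0.03 0.038 802 [[0.466, 0.058, 0.031], [0.538, 0.153, 0.034], [0.584, 0.179, 0.037]]
0.05 0.058 122 [[0.493, 0.021, 0.051], [0.544, 0.095, 0.056], [0.592, 0.203, 0.058]]
0.06 0.075 32 [[0.504, 0.135, 0.061], [0.525, 0.164, 0.073], [0.553, 0.174, 0.075]]
0.075 0.082 380 [[0.498, 0.127, 0.076], [0.528, 0.157, 0.079], [0.555, 0.174, 0.081]]
0.082 0.095 99 [[0.509, 0.147, 0.082], [0.526, 0.159, 0.089], [0.544, 0.162, 0.094]]
0.095 0.12 210 [[0.51, 0.147, 0.096], [0.528, 0.159, 0.108], [0.544, 0.163, 0.119]]
0.12 0.15 220 [[0.512, 0.131, 0.121], [0.527, 0.148, 0.124], [0.542, 0.16, 0.135]]
stand
0.008 0.016 706 [[0.459, -0.45, 0.009], [0.512, -0.219, 0.012], [0.572, -0.162, 0.015]]
0.03 0.038 59 [[0.482, -0.269, 0.03], [0.508, -0.255, 0.034], [0.539, -0.192, 0.038]]
0.05 0.058 74 [[0.485, -0.263, 0.05], [0.524, -0.209, 0.053], [0.539, -0.192, 0.057]]
0.06 0.075 69 [[0.478, -0.267, 0.061], [0.497, -0.255, 0.067], [0.512, -0.25, 0.074]]
0.075 0.082 32 [[0.479, -0.264, 0.076], [0.493, -0.254, 0.079], [0
[... 870 characters left out ...]
.128] [230 234 231]
277 [0.528 0.154 0.124] [254 254 254]
280 [0.528 0.159 0.122] [242 247 245]
283 [0.528 0.161 0.117] [147  82  80]
286 [0.528 0.162 0.11 ] [142 149 148]
289 [0.528 0.163 0.104] [167 173 170]
292 [0.528 0.162 0.096] [168 174 171]
295 [0.528 0.159 0.086] [166 173 169]
298 [0.527 0.155 0.075] [118 122 124]
301 [0.528 0.168 0.08 ] [54 54 55]
304 [0.528 0.175 0.079] [ 50  72 138]
307 [0.527 0.161 0.058] [ 75  83 106]
310 [0.527 0.156 0.045] [108 109 106]
313 [0.527 0.161 0.042] [126 103  62]
316 [0.527 0.161 0.035] [128 116  98]
319 [0.527 0.168 0.034] [132 134 140]
322 [0.527 0.177 0.036] [237 239 241]
325 [0.528 0.183 0.034] [243 244 246]
328 [0.528 0.191 0.035] [244 244 246]
```

View pics/c1.png

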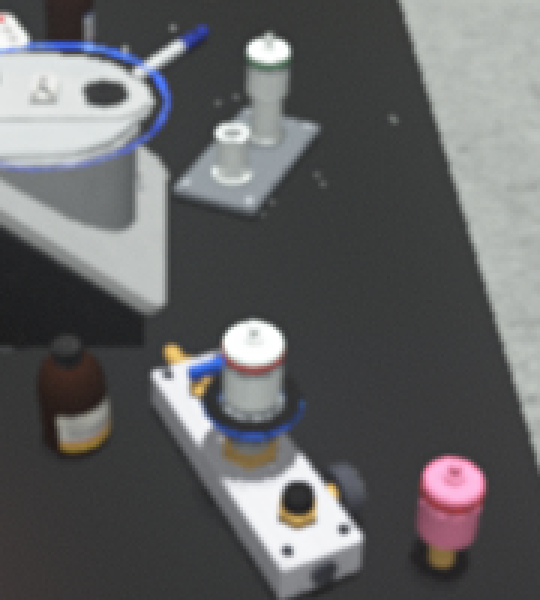

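The crop shows the manifold's coupling and flange clear of the neighbours, with the bottle about 12 cm behind. The free post is at crop (232,133), the spare behind it, and the instrument's tray close to the stand.

```bash
python3 - <<'E'
from h import *
from scipy.optimize import least_squares
D={n:dict(np.load(n+".npz")) for n in("scene","side")}
W={n:pts(d) for n,d in D.items()}
def fit(n,c,R,lo,hi,rad):
    q=W[n].reshape(-1,3); m=(np.hypot(*(q[:,:2]-c).T)<rad)&(q[:,2]>lo)&(q[:,2]<hi); q=q[m]
    if len(q)<10: return n,len(q)
    r=least_squares(lambda p:np.hypot(*(q[:,:2]-p).T)-R,c,loss="soft_l1",f_scale=.001)
    return n,len(q),r.x.round(4),round(float(np.sqrt(np.mean(r.fun**2))),4)
for n in D:
    print("cart",fit(n,[.527,.144],.018,.088,.118,.03))
    print("post",fit(n,[.522,-.205],.0135,.022,.05,.025))
    print("spare",fit(n,[.496,-.27],.018,.062,.092,.03))
    q=W[n].reshape(-1,3)
    # top surfaces
    for nm,c,lo,hi,r in(("carttop",[.527,.144],.121,.127,.025),("posttop",[.522,-.205],.0525,.0575,.022),("sparetop",[.496,-.27],.096,.102,.025),("flange",[.527,.144],.074,.083,.034)):
        m=(np.hypot(*(q[:,:2]-c).T)<r)&(q[:,2]>lo)&(q[:,2]<hi); p=q[m]
        if len(p)>5: print(n,nm,len(p),((p.min(0)+p.max(0))/2).round(4),np.median(p,0).round(4))
    for nm,c in(("cart",[.527,.144]),("post",[.522,-.205])):
        d=np.hypot(*(q[:,:2]-c).T); a=np.degrees(np.arctan2(q[:,1]-c[1],q[:,0]-c[0]))
        for k in range(-180,180,30):
            m=(a>=k)&(a<k+30)&(q[:,2]>.04)&(q[:,2]<.4)&(d>.04)
            if m.any():
                i=np.argmin(np.where(m,d,9)); print(n,nm,k,d[i].round(3),q[i].round(3))
# stand plate corner orientation
p=W["side"][165:235,295:355].reshape(-1,3); p=p[(abs(p[:,2]-.012)<.0025)&(np.hypot(p[:,0]-.509,p[:,1]+.237)<.1)]
print(cv2.minAreaRect(p[:,:2].astype(np.float32)*1000))
E
```

```text
cart ('scene', 199, array([0.525 , 0.1453]), 0.0012)
post ('scene', 130, array([ 0.5249, -0.2025]), 0.0022)
spare ('scene', 53, array([ 0.4924, -0.2674]), 0.0012)
scene carttop 146 [0.523  0.1479 0.124 ] [0.5198 0.1498 0.1243]
scene posttop 47 [ 0.524 -0.202  0.055] [ 0.5246 -0.2003  0.0544]
scene sparetop 42 [ 0.499  -0.2614  0.0992] [ 0.4991 -0.2588  0.099 ]
scene flange 327 [0.5248 0.1461 0.0784] [0.5131 0.1555 0.0788]
scene cart -180 0.322 [0.211 0.082 0.397]
scene cart -150 0.439 [ 0.147 -0.076  0.391]
scene cart -120 0.331 [ 0.521 -0.187  0.045]
scene cart -90 0.046 [0.535 0.098 0.047]
scene cart -60 0.054 [0.555 0.099 0.055]
scene cart -30 0.095 [0.615 0.108 0.05 ]
scene cart 0 0.186 [0.689 0.237 0.063]
scene cart 30 0.184 [0.684 0.239 0.053]
scene cart 90 0.056 [0.504 0.195 0.056]
scene cart 120 0.053 [0.499 0.188 0.041]
scene cart 150 0.118 [0.424 0.201 0.072]
scene post -150 0.05 [ 0.496 -0.248  0.063]
scene post -120 0.05 [ 0.498 -0.248  0.079]
scene post -90 0.277 [ 0.66  -0.445  0.058]
scene post -60 0.273 [ 0.663 -0.439  0.05 ]
scene post -30 0.256 [ 0.778 -0.219  0.121
[... 989 characters left out ...]
0.238 0.058]
side cart 90 0.051 [0.505 0.19  0.054]
side cart 120 0.056 [0.498 0.191 0.055]
side cart 150 0.114 [0.426 0.198 0.068]
side post -150 0.051 [ 0.495 -0.249  0.082]
side post -120 0.049 [ 0.5   -0.249  0.087]
side post -90 0.281 [ 0.663 -0.448  0.054]
side post -60 0.277 [ 0.668 -0.441  0.048]
side post -30 0.283 [ 0.79  -0.294  0.14 ]
side post 0 0.076 [ 0.589 -0.168  0.052]
side post 30 0.075 [ 0.581 -0.159  0.044]
side post 60 0.121 [ 0.581 -0.1    0.16 ]
side post 90 0.328 [0.505 0.122 0.077]
side post 120 0.31 [ 0.254 -0.049  0.397]
side post 150 0.309 [ 0.253 -0.053  0.4  ]
((510.48760986328125, -235.1885528564453), (151.92901611328125, 76.35176849365234), 64.38697814941406)
```

Request:
carry_out(
  deltas=[
    {"linear":[0,0,0],"rotation":[0,0,-7.27]},
    {"linear":[0,0,0],"rotation":[0,0,-7.27]},
    {"linear":[0,0,0],"rotation":[0,0,-7.27]},
    {"linear":[0,0,0],"rotation":[0,0,-7.27]},
    {"linear":[0,0,0],"rotation":[0,0,-7.27]},
    {"linear":[0,0,0],"rotation":[0,0,-7.27]},
    {"linear":[4.3,0,0],"rotation":[0,0,0]},
    {"linear":[4.3,0,0],"rotation":[0,0,0]},
    {"linear":[4.3,0,0],"rotation":[0,0,0]},
    {"linear":[4.3,0,0],"rotation":[0,0,0]},
    {"linear":[4.3,0,0],"rotation":[0,0,0]},
    {"linear":[4.3,0,0],"rotation":[0,0,0]},
    {"linear":[4.3,0,0],"rotation":[0,0,0]},
    {"linear":[4.3,0,0],"rotation":[0,0,0]},
    {"linear":[4.3,0,0],"rotation":[0,0,0]},
    {"linear":[4.3,0,0],"rotation":[0,0,0]},
    {"linear":[4.3,0,0],"rotation":[0,0,0]},
    {"linear":[4.3,0,0],"rotation":[0,0,0]},
    {"linear":[4.3,0,0],"rotation":[0,0,0]},
    {"linear":[4.3,0,0],"rotation":[0,0,0]},
  ],
  jaw=1,
)

```text
t: 2.1
ee_pos: [0.4556, 0.0306, 0.2312]
orientation: [-3.141, 0.0, 1.124]
force: [0.3, -0.5, 0.4]
gripper_width: 0.0856
grip_force: 0.0
```

Request:
carry_out(
  deltas=[
    {"linear":[4,0.4,0],"rotation":[0,0,0]},
    {"linear":[4,0.4,0],"rotation":[0,0,0]},
    {"linear":[3,0.4,0],"rotation":[0,0,0]},
    {"linear":[2,0.2,0],"rotation":[0,0,0]},
    {"linear":[0,0,0],"rotation":[0,0,0]},
    {"linear":[0,0,0],"rotation":[0,0,0]},
  ],
)

```text
t: 2.7
ee_pos: [0.5237, 0.1398, 0.2308]
orientation: [-3.141, 0.001, 1.125]
force: [-1.5, 0.5, -0.3]
gripper_width: 0.0852
grip_force: 0.0
```

```bash
python3 - <<'E'
from h import *
s=state(); print(s["ee_pos"],s["orientation"],s["force"])
d=get_image("wrist"); np.savez("wrist",**{k:np.array(v) for k,v in d.items()})
print(np.linalg.inv(d["view"])[:3].round(3))
cv2.imwrite("pics/w1.png",d["image"][...,::-1])
w=pts(d); im=d["image"].astype(int); v,u=480,640
q=w.reshape(-1,3)
m=(np.hypot(q[:,0]-.526,q[:,1]-.1445)<.03)&(abs(q[:,2]-.124)<.003); p=q[m]
print("captop",m.sum(),((p.min(0)+p.max(0))/2).round(4), cv2.minEnclosingCircle((p[:,:2]*1000).astype(np.float32)))
m=(np.hypot(q[:,0]-.526,q[:,1]-.1445)<.045)&(abs(q[:,2]-.078)<.005); p=q[m]
print("flange",m.sum(),np.percentile(p[:,2],[5,50,95]), cv2.minEnclosingCircle((p[:,:2]*1000).astype(np.float32)))
E
```

```text
[0.5236887  0.13978842 0.2307884 ] [-3.14081837e+00  7.55027416e-04  1.12467300e+00] [-1.48108273  0.51394089 -0.28607545]
[[ 0.902  0.412  0.131  0.556]
 [-0.433  0.86   0.272  0.21 ]
 [-0.    -0.301  0.953  0.373]]
captop 1648 [0.5244 0.145  0.124 ] ((524.5289306640625, 145.15184020996094), 17.983259201049805)
flange 2191 [0.07570685 0.07846655 0.07977595] ((524.5184326171875, 144.91403198242188), 31.876462936401367)
```

View pics/w1.png

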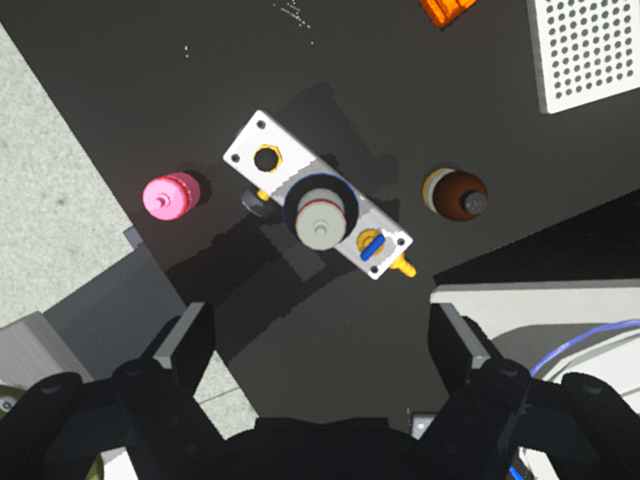

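The wrist view shows the cartridge at (320,220) on the dark blue flange (radius 32 mm), the bottle at (460,195), and both fingers open near the bottom. The fitted axis is about (0.5245, 0.145).

Request:
carry_out(
  deltas=[
    {"linear":[0.5,-0.1,2],"rotation":[0,0,0]},
    {"linear":[0,0,3],"rotation":[0,0,0]},
    {"linear":[0,0,3],"rotation":[0,0,0]},
    {"linear":[0,0,2],"rotation":[0,0,0]},
    {"linear":[0,0,0],"rotation":[0,0,0]},
    {"linear":[0,0,0],"rotation":[0,0,0]},
    {"linear":[0,0,0],"rotation":[0,0,0]},
  ],
  jaw=0.6,
  squeeze=20,
)

```text
t: 3.45
ee_pos: [0.5259, 0.1447, 0.1329]
orientation: [3.14, -0.001, 1.124]
force: [0.7, 0.1, -0.3]
gripper_width: 0.0512
grip_force: 0.0
```

```bash
python3 - <<'E'
from h import *
s=state(); print(s["ee_pos"],s["orientation"],s["force"],s["gripper_width"])
d=get_image("wrist"); np.savez("wrist",**{k:np.array(v) for k,v in d.items()})
cv2.imwrite("pics/w2.png",d["image"][...,::-1])
w=pts(d); q=w.reshape(-1,3)
m=(np.hypot(q[:,0]-.526,q[:,1]-.1445)<.022)&(abs(q[:,2]-.124)<.003); p=q[m]
print("captop",m.sum(),((p.min(0)+p.max(0))/2).round(4), cv2.minEnclosingCircle((p[:,:2]*1000).astype(np.float32)))
# finger points in tool frame
from scipy.spatial.transform import Rotation as R
T=R.from_euler("xyz",s["orientation"]).as_matrix(); t=(q-s["ee_pos"])@T
for sg in(1,-1):
    m=(t[:,1]*sg>.018)&(t[:,1]*sg<.05)&(abs(t[:,0])<.02)&(t[:,2]<.015)&(t[:,2]>-.03); p=t[m]
    if m.sum(): print(sg,m.sum(),np.percentile(p,[2,50,98],axis=0).round(4))
E
```

```text
[0.52585601 0.14467    0.13290972] [ 3.13974100e+00 -1.39016992e-03  1.12368762e+00] [ 0.68669102  0.05529608 -0.31911508] 0.05120679615955002
captop 3642 [0.5244 0.145  0.124 ] ((524.6008911132812, 145.18182373046875), 17.89847183227539)
1 1571 [[-0.0094  0.0244 -0.0296]
 [ 0.0076  0.0258 -0.0197]
 [ 0.0119  0.0377 -0.0055]]
-1 1622 [[-0.0093 -0.0398 -0.0297]
 [ 0.0076 -0.0275 -0.0194]
 [ 0.012  -0.0188  0.0109]]
```

View pics/w2.png

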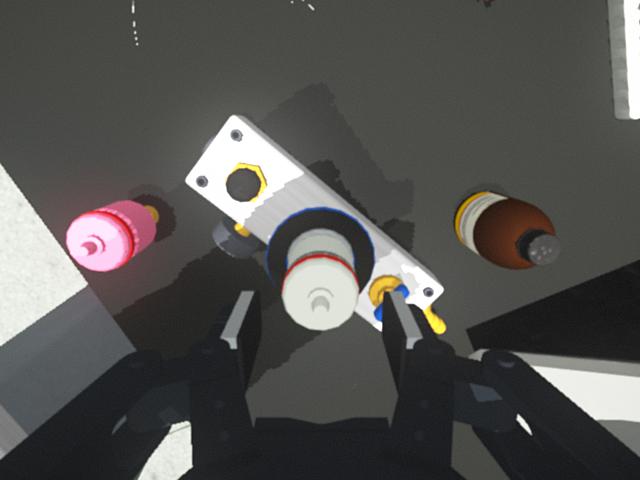

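The wrist view shows the fingers straddling the cartridge (cap at (320,290)), with the tips about 5.5 mm behind the TCP at this opening. I'll centre by −1 mm in y, descend and narrow the jaws.

Request:
carry_out(
  deltas=[
    {"linear":[0,-0.1,1],"rotation":[0,0,0]},
    {"linear":[0,0,1.5],"rotation":[0,0,0]},
    {"linear":[0,0,1.3],"rotation":[0,0,0]},
    {"linear":[0,0,0],"rotation":[0,0,0]},
    {"linear":[0,0,0],"rotation":[0,0,0]},
    {"linear":[0,0,0],"rotation":[0,0,0]},
  ],
)

```text
t: 4.1
ee_pos: [0.5247, 0.1454, 0.0939]
orientation: [3.141, -0.001, 1.124]
force: [0.3, 0.1, 1.1]
gripper_width: 0.0512
grip_force: 0.0
```

Request:
carry_out(
  deltas=[
    {"linear":[0,0,0],"rotation":[0,0,0]},
    {"linear":[0,0,0],"rotation":[0,0,0]},
    {"linear":[0,0,0],"rotation":[0,0,0]},
  ],
  jaw=0.48,
)

```text
t: 4.4
ee_pos: [0.5245, 0.1453, 0.0935]
orientation: [3.141, -0.0, 1.124]
force: [0.2, 1.0, 0.0]
gripper_width: 0.0409
grip_force: 0.0
```

Request:
carry_out(
  deltas=[
    {"linear":[0,0,0.5],"rotation":[0,0,0]},
    {"linear":[0,0,0.4],"rotation":[0,0,0]},
    {"linear":[0,0,0.3],"rotation":[0,0,0]},
    {"linear":[0,0,0],"rotation":[0,0,0]},
    {"linear":[0,0,0],"rotation":[0,0,0]},
  ],
)

```text
t: 4.9
ee_pos: [0.5244, 0.1453, 0.0812]
orientation: [-3.141, 0.0, 1.124]
force: [0.3, 1.0, -0.5]
gripper_width: 0.0411
grip_force: 0.0
```

Request:
carry_out(
  deltas=[
    {"linear":[0,0,0.2],"rotation":[0,0,0]},
    {"linear":[0,0,0.1],"rotation":[0,0,0]},
    {"linear":[0,0,0],"rotation":[0,0,0]},
    {"linear":[0,0,0],"rotation":[0,0,0]},
  ],
)

```text
t: 5.3
ee_pos: [0.5244, 0.1453, 0.0783]
orientation: [3.142, -0.0, 1.124]
force: [-0.2, -1.0, -0.2]
gripper_width: 0.041
grip_force: 0.0
```

Request:
carry_out(
  deltas=[
    {"linear":[0,0,0.1],"rotation":[0,0,0]},
    {"linear":[0,0,0.1],"rotation":[0,0,0]},
    {"linear":[0,0,0],"rotation":[0,0,0]},
    {"linear":[0,0,0],"rotation":[0,0,0]},
  ],
)

```text
t: 5.7
ee_pos: [0.5245, 0.1453, 0.0765]
orientation: [3.141, -0.0, 1.124]
force: [-0.4, -0.2, 2.5]
gripper_width: 0.041
grip_force: 1.6
```

Request:
carry_out(
  deltas=[
    {"linear":[0,0,0.1],"rotation":[0,0,0]},
    {"linear":[0,0,0.1],"rotation":[0,0,0]},
    {"linear":[0,0,0],"rotation":[0,0,0]},
    {"linear":[0,0,0],"rotation":[0,0,0]},
  ],
)

```text
t: 6.1
ee_pos: [0.5245, 0.1453, 0.0743]
orientation: [3.141, -0.0, 1.124]
force: [-1.0, -0.2, 3.8]
gripper_width: 0.0412
grip_force: 2.0
```

Request:
carry_out(
  deltas=[
    {"linear":[0,0,0.2],"rotation":[0,0,0]},
    {"linear":[0,0,0.2],"rotation":[0,0,0]},
    {"linear":[0,0,0.1],"rotation":[0,0,0]},
    {"linear":[0,0,0],"rotation":[0,0,0]},
    {"linear":[0,0,0],"rotation":[0,0,0]},
  ],
)

```text
t: 6.6
ee_pos: [0.5245, 0.1453, 0.0693]
orientation: [3.141, -0.0, 1.124]
force: [-0.3, -0.6, 5.1]
gripper_width: 0.0411
grip_force: 3.0
```

Request:
carry_out(
  deltas=[
    {"linear":[0,0,0.1],"rotation":[0,0,0]},
    {"linear":[0,0,0],"rotation":[0,0,0]},
    {"linear":[0,0,0],"rotation":[0,0,0]},
  ],
)

```text
t: 6.9
ee_pos: [0.5245, 0.1453, 0.0684]
orientation: [3.141, -0.0, 1.124]
force: [-0.7, -0.2, 6.4]
gripper_width: 0.0412
grip_force: 3.2
```

Request:
carry_out(
  deltas=[
    {"linear":[0,0,0.1],"rotation":[0,0,0]},
    {"linear":[0,0,0.1],"rotation":[0,0,0]},
    {"linear":[0,0,0],"rotation":[0,0,0]},
    {"linear":[0,0,0],"rotation":[0,0,0]},
  ],
)

```text
t: 7.3
ee_pos: [0.5245, 0.1454, 0.0668]
orientation: [3.141, -0.0, 1.124]
force: [-3.0, -0.8, 13.4]
gripper_width: 0.0409
grip_force: 6.1
```

Request:
carry_out(
  deltas=[
    {"linear":[0,0,0.05],"rotation":[0,0,0]},
    {"linear":[0,0,0],"rotation":[0,0,0]},
    {"linear":[0,0,0],"rotation":[0,0,0]},
  ],
)

```text
t: 7.6
ee_pos: [0.5246, 0.1453, 0.0665]
orientation: [3.141, -0.0, 1.124]
force: [-4.1, -1.1, 13.7]
gripper_width: 0.041
grip_force: 7.1
```

Request:
carry_out(
  deltas=[
    {"linear":[0,0,-0.12],"rotation":[0,0,0]},
    {"linear":[0,0,0],"rotation":[0,0,0]},
    {"linear":[0,0,0],"rotation":[0,0,0]},
  ],
  jaw=0.45,
)

```text
t: 7.9
ee_pos: [0.5248, 0.1453, 0.0674]
orientation: [3.141, -0.001, 1.124]
force: [0.1, -0.7, 9.2]
gripper_width: 0.0385
grip_force: 4.4
```

Request:
carry_out(
  deltas=[
    {"linear":[0,0,0],"rotation":[0,0,0]},
    {"linear":[0,0,0],"rotation":[0,0,0]},
  ],
  jaw=0.43,
)

```text
t: 8.1
ee_pos: [0.5249, 0.1453, 0.0676]
orientation: [3.14, -0.001, 1.124]
force: [-0.5, -1.5, 10.6]
gripper_width: 0.037
grip_force: 5.5
```

Request:
carry_out(
  deltas=[
    {"linear":[0,0,0],"rotation":[0,0,0]},
    {"linear":[0,0,0],"rotation":[0,0,0]},
    {"linear":[0,0,0],"rotation":[0,0,0]},
    {"linear":[0,0,0],"rotation":[0,0,0]},
  ],
  jaw=0.3,
  squeeze=40,
)

```text
t: 8.5
ee_pos: [0.525, 0.1454, 0.0677]
orientation: [3.14, -0.001, 1.124]
force: [-0.7, -2.0, 11.0]
gripper_width: 0.0351
grip_force: 40.2
```

Request:
carry_out(
  deltas=[
    {"linear":[0,0,-0.2],"rotation":[0,0,0]},
    {"linear":[0,0,-0.2],"rotation":[0,0,0]},
    {"linear":[0,0,0],"rotation":[0,0,0]},
  ],
)

```text
t: 8.8
ee_pos: [0.5249, 0.1452, 0.0711]
orientation: [3.14, -0.001, 1.124]
force: [4.3, -0.7, 2.6]
gripper_width: 0.0353
grip_force: 41.8
```

Request:
carry_out(
  deltas=[
    {"linear":[0,0,-0.5],"rotation":[0,0,0]},
    {"linear":[0,0,-0.5],"rotation":[0,0,0]},
    {"linear":[0,0,-0.5],"rotation":[0,0,0]},
    {"linear":[0,0,-0.7],"rotation":[0,0,0]},
    {"linear":[0,0,-0.8],"rotation":[0,0,0]},
    {"linear":[0,0,-1],"rotation":[0,0,0]},
    {"linear":[0,0,-1],"rotation":[0,0,0]},
    {"linear":[0,0,-1],"rotation":[0,0,0]},
    {"linear":[0,0,-1],"rotation":[0,0,0]},
    {"linear":[0,0,0],"rotation":[0,0,0]},
    {"linear":[0,0,0],"rotation":[0,0,0]},
  ],
)

```text
t: 9.9
ee_pos: [0.5243, 0.1453, 0.141]
orientation: [3.141, -0.0, 1.124]
force: [-0.4, 0.1, -0.9]
gripper_width: 0.0348
grip_force: 42.0
```

```bash
cat > cart.py <<'E'
from h import *
from scipy.spatial.transform import Rotation as R
def look():
    s=state(); print(s["ee_pos"].round(4),s["force"].round(1))
    T=R.from_euler("xyz",s["orientation"]).as_matrix()
    for n in("side","wrist"):
        d=get_image(n); q=pts(d).reshape(-1,3); t=(q-s["ee_pos"])@T
        m=(np.hypot(t[:,0],t[:,1])<.025)&(t[:,2]<-.005)&(t[:,2]>-.045)
        rgb=d["image"].reshape(-1,3).astype(int); m&=(rgb.min(1)>70)
        p=q[m]; ztop=p[:,2].max()
        zt=np.median(p[(p[:,2]>p[:,2].max()-.02)][:,2]) if len(p) else 0
        h,e=np.histogram(p[:,2],bins=np.arange(0,.4,.001)); k=np.argsort(h)[-3:]
        c=e[k[-1]]+.0005; pp=p[abs(p[:,2]-c)<.002]
        print(n,len(p),"modes",e[k].round(3),h[k],"circle",cv2.minEnclosingCircle((pp[:,:2]*1000).astype(np.float32)),"zmax",ztop.round(4))
        cv2.imwrite(f"pics/{n}_{s['t']:.2f}.png",d["image"][...,::-1]); print(f"{n}_{s['t']:.2f}")
E
python3 -c "
from cart import *
look()"; ls pics
```

```text
[0.5243 0.1453 0.141 ] [-0.4  0.1 -0.9]
side 330 modes [0.18  0.163 0.17 ] [13 14 14] circle ((527.7791748046875, 155.10452270507812), 21.8876953125) zmax 0.186
side_9.90
wrist 4787 modes [0.177 0.179 0.178] [191 231 249] circle ((528.8369750976562, 154.7076416015625), 22.453771591186523) zmax 0.186
wrist_9.90
c1.png
scene0.png
side0.png
side_9.90.png
w1.png
w2.png
wrist_9.90.png
```

```bash
python3 - <<'E'
import cv2,numpy as np
a=cv2.resize(cv2.imread("pics/side_9.90.png")[200:360,230:410],None,fx=2.4,fy=2.4,interpolation=3)
b=cv2.resize(cv2.imread("pics/wrist_9.90.png")[150:460,180:460],(347,384))
cv2.imwrite("pics/m1.png",np.hstack([a,b]))
E
```

```text
(no output)
```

View pics/m1.png

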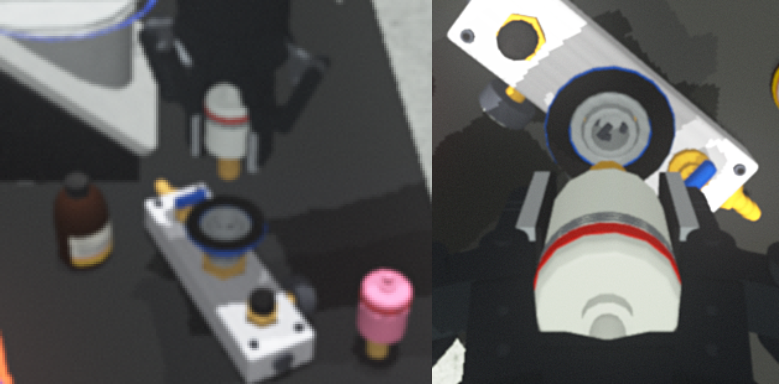

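The side and wrist crops show the cartridge out and upright in the fingers, with the sleeve flange risen again over the empty socket. Next is the transfer, with a detour toward the robot to clear the instrument.

Request:
carry_out(
  deltas=[
    {"linear":[0,0,-2],"rotation":[0,0,0]},
    {"linear":[0,0,-3],"rotation":[0,0,0]},
    {"linear":[0,0,-3],"rotation":[0,0,0]},
    {"linear":[-2.9,-0.3,0],"rotation":[0,0,0]},
    {"linear":[-2.9,-0.3,0],"rotation":[0,0,0]},
    {"linear":[-2.9,-0.3,0],"rotation":[0,0,0]},
    {"linear":[-2.9,-0.2,0],"rotation":[0,0,0]},
    {"linear":[-2.7,1.3,0],"rotation":[0,0,0]},
    {"linear":[-2.7,1.3,0],"rotation":[0,0,0]},
    {"linear":[-2.7,1.3,0],"rotation":[0,0,0]},
    {"linear":[-2.7,1.3,0],"rotation":[0,0,0]},
    {"linear":[-2.7,1.3,0],"rotation":[0,0,0]},
    {"linear":[-1.6,2.4,0],"rotation":[0,0,0]},
    {"linear":[-1.6,2.4,0],"rotation":[0,0,0]},
    {"linear":[-1.6,2.4,0],"rotation":[0,0,0]},
    {"linear":[-1.0,1.6,0],"rotation":[0,0,0]},
    {"linear":[-0.5,0.8,0],"rotation":[0,0,0]},
    {"linear":[0,0,0],"rotation":[0,0,0]},
    {"linear":[0,0,0],"rotation":[0,0,0]},
    {"linear":[0,0,0],"rotation":[0,0,0]},
  ],
)

```text
t: 12.0
ee_pos: [0.5238, -0.2019, 0.2211]
orientation: [-3.142, -0.0, 1.125]
force: [-0.7, 0.6, -1.5]
gripper_width: 0.035
grip_force: 42.0
```

```bash
python3 - <<'E'
from h import *
from scipy.optimize import least_squares
s=state(); print(s["ee_pos"].round(4),s["orientation"].round(4),s["force"].round(1),s["gripper_width"])
e=s["ee_pos"]
for n in("side","wrist"):
    d=get_image(n); q=pts(d).reshape(-1,3)
    for nm,c,R,lo,hi,rad in(("post",[.5255,-.2035],.0135,.02,.05,.022),("cart",e[:2],.018,e[2]+.015,e[2]+.05,.0235)):
        rgb=d["image"].reshape(-1,3).astype(int)
        m=(np.hypot(*(q[:,:2]-c).T)<rad)&(q[:,2]>lo)&(q[:,2]<hi)&(rgb.min(1)>90); p=q[m]
        r=least_squares(lambda x:np.hypot(*(p[:,:2]-x[:2]-np.outer(p[:,2]-np.mean([lo,hi]),x[2:])).T)-R,[*c,0,0],loss="soft_l1",f_scale=.001) if len(p)>10 else None
        print(n,nm,len(p),r is not None and (r.x.round(4),round(float(np.sqrt(np.mean(r.fun**2))),4)))
    m=(np.hypot(q[:,0]-.5255,q[:,1]+.2035)<.018)&(abs(q[:,2]-.055)<.003); p=q[m]
    if m.sum()>5: print("ring",m.sum(),cv2.minEnclosingCircle((p[:,:2]*1000).astype(np.float32)))
    cv2.imwrite(f"pics/{n}_b.png",d["image"][...,::-1])
E
```

```text
[ 0.5238 -0.2019  0.2211] [-3.1416e+00 -1.0000e-04  1.1248e+00] [-0.7  0.6 -1.5] 0.03496995832392214
side post 119 (array([ 0.5273, -0.2053, -0.0006,  0.0068]), 0.0017)
side cart 194 (array([ 0.5239, -0.2036, -0.0044,  0.0115]), 0.0021)
ring 41 ((526.8606567382812, -204.54425048828125), 13.761950492858887)
wrist post 507 (array([ 0.5263, -0.1999,  0.1358, -0.2971]), 0.0033)
wrist cart 3657 (array([ 0.5229, -0.2021,  0.0027,  0.0085]), 0.0016)
ring 384 ((524.7610473632812, -203.68165588378906), 13.443366050720215)
```

View pics/wrist_b.png

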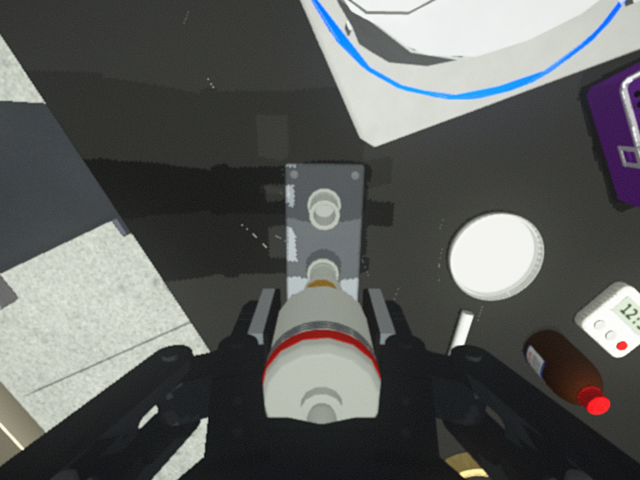

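The wrist view shows the empty post's ring at (324,208), the spare behind the held cartridge at (322,275), and the instrument clear at upper right. I'll correct slightly and descend to just above the post.

Request:
carry_out(
  deltas=[
    {"linear":[0,0.2,2],"rotation":[0,0,0]},
    {"linear":[0,0,3],"rotation":[0,0,0]},
    {"linear":[0,0,3],"rotation":[0,0,0]},
    {"linear":[0,0,3],"rotation":[0,0,0]},
    {"linear":[0,0,2.4],"rotation":[0,0,0]},
    {"linear":[0,0,0],"rotation":[0,0,0]},
    {"linear":[0,0,0],"rotation":[0,0,0]},
    {"linear":[0,0,0],"rotation":[0,0,0]},
  ],
)

```text
t: 12.9
ee_pos: [0.5265, -0.2037, 0.0888]
orientation: [3.139, -0.0, 1.124]
force: [0.4, -0.9, -0.8]
gripper_width: 0.0348
grip_force: 42.0
```

```bash
python3 - <<'E'
from h import *
s=state(); print(s["ee_pos"].round(4),s["force"].round(1)); e=s["ee_pos"]
I=[]
for n,(r0,r1,c0,c1) in dict(wrist=(150,350,230,410),side=(150,240,280,361),scene=(180,260,340,412)).items():
    d=get_image(n); q=pts(d).reshape(-1,3)
    m=(np.hypot(q[:,0]-.5255,q[:,1]+.2035)<.018)&(abs(q[:,2]-.055)<.003); p=q[m]
    if m.sum()>5: print(n,"ring",m.sum(),cv2.minEnclosingCircle((p[:,:2]*1000).astype(np.float32)))
    h=d["image"].astype(int); w=pts(d)
    b=(h[...,0]-h[...,2]>35)&(h[...,0]-h[...,1]>8)&(h[...,1]-h[...,2]>15)&(np.hypot(w[...,0]-e[0],w[...,1]-e[1])<.03)&(w[...,2]>.058)&(w[...,2]<.09)
    p=w[b]; print(n,"brass",b.sum(),len(p) and (np.percentile(p,[3,50,97],axis=0).round(4)))
    I.append(cv2.resize(d["image"][r0:r1,c0:c1,::-1],(int(380*(c1-c0)/(r1-r0)),380),interpolation=3))
cv2.imwrite("pics/m2.png",cv2.resize(np.hstack(I[:2]),None,fx=1,fy=1))
E
```

```text
[ 0.5265 -0.2037  0.0888] [ 0.4 -0.9 -0.8]
wrist ring 773 ((524.69189453125, -203.12876892089844), 13.564419746398926)
wrist brass 143 [[ 0.5228 -0.2013  0.0753]
 [ 0.5286 -0.1967  0.0783]
 [ 0.5329 -0.1955  0.082 ]]
side ring 40 ((528.7386474609375, -203.15914916992188), 14.6724271774292)
side brass 29 [[ 0.5215 -0.2062  0.0781]
 [ 0.5272 -0.1989  0.0837]
 [ 0.5345 -0.1951  0.0886]]
scene brass 0 0
```

View pics/m2.png

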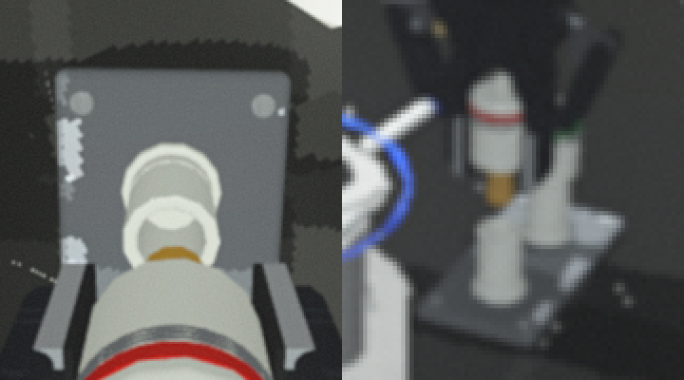

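The crops show the brass nipple hanging just above the post: in the wrist crop the nipple is at (174,255) and the ring at (171,240), about 0.8 mm apart laterally. The side crop agrees.

Request:
carry_out(
  deltas=[
    {"linear":[0.05,-0.1,0.5],"rotation":[0,0,0]},
    {"linear":[0,0,0.5],"rotation":[0,0,0]},
    {"linear":[0,0,0.4],"rotation":[0,0,0]},
    {"linear":[0,0,0],"rotation":[0,0,0]},
    {"linear":[0,0,0],"rotation":[0,0,0]},
  ],
)

```text
t: 13.55
ee_pos: [0.5251, -0.2027, 0.0728]
orientation: [-3.141, -0.0, 1.124]
force: [-0.0, -0.5, -0.8]
gripper_width: 0.0348
grip_force: 42.0
```

Request:
carry_out(
  deltas=[
    {"linear":[0,0,0.1],"rotation":[0,0,0]},
    {"linear":[0,0,0.1],"rotation":[0,0,0]},
    {"linear":[0,0,0.1],"rotation":[0,0,0]},
    {"linear":[0,0,0.1],"rotation":[0,0,0]},
    {"linear":[0,0,0],"rotation":[0,0,0]},
  ],
)

```text
t: 14.05
ee_pos: [0.525, -0.2026, 0.0688]
orientation: [-3.141, -0.0, 1.124]
force: [-0.8, -0.9, -2.1]
gripper_width: 0.0351
grip_force: 42.0
```

Request:
carry_out(
  deltas=[
    {"linear":[0,0,0.1],"rotation":[0,0,0]},
    {"linear":[0,0,0.1],"rotation":[0,0,0]},
    {"linear":[0,0,0.1],"rotation":[0,0,0]},
    {"linear":[0,0,0],"rotation":[0,0,0]},
  ],
)

```text
t: 14.45
ee_pos: [0.5251, -0.2027, 0.0659]
orientation: [-3.142, 0.0, 1.124]
force: [0.4, -0.9, -1.7]
gripper_width: 0.0347
grip_force: 42.0
```

Request:
carry_out(
  deltas=[
    {"linear":[0,0,0.2],"rotation":[0,0,0]},
    {"linear":[0,0,0.2],"rotation":[0,0,0]},
    {"linear":[0,0,0.2],"rotation":[0,0,0]},
    {"linear":[0,0,0],"rotation":[0,0,0]},
  ],
)

```text
t: 14.85
ee_pos: [0.5251, -0.2027, 0.0597]
orientation: [-3.141, 0.0, 1.124]
force: [1.0, -0.7, -1.7]
gripper_width: 0.0348
grip_force: 42.0
```

Request:
carry_out(
  deltas=[
    {"linear":[0,0,0.2],"rotation":[0,0,0]},
    {"linear":[0,0,0.2],"rotation":[0,0,0]},
    {"linear":[0,0,0.2],"rotation":[0,0,0]},
    {"linear":[0,0,0.2],"rotation":[0,0,0]},
    {"linear":[0,0,0.2],"rotation":[0,0,0]},
    {"linear":[0,0,0.2],"rotation":[0,0,0]},
    {"linear":[0,0,0.1],"rotation":[0,0,0]},
    {"linear":[0,0,0.1],"rotation":[0,0,0]},
    {"linear":[0,0,0],"rotation":[0,0,0]},
    {"linear":[0,0,0],"rotation":[0,0,0]},
  ],
)

```text
t: 15.85
ee_pos: [0.5251, -0.2027, 0.046]
orientation: [3.142, -0.0, 1.124]
force: [0.5, -1.7, -2.4]
gripper_width: 0.0349
grip_force: 42.1
```

Request:
carry_out(
  deltas=[
    {"linear":[0,0,0.1],"rotation":[0,0,0]},
    {"linear":[0,0,0.1],"rotation":[0,0,0]},
    {"linear":[0,0,0],"rotation":[0,0,0]},
    {"linear":[0,0,0],"rotation":[0,0,0]},
  ],
)

```text
t: 16.25
ee_pos: [0.5251, -0.2026, 0.0439]
orientation: [-3.142, -0.0, 1.124]
force: [1.6, -0.2, -1.8]
gripper_width: 0.0353
grip_force: 42.1
```

Request:
carry_out(
  deltas=[
    {"linear":[0,0,0.05],"rotation":[0,0,0]},
    {"linear":[0,0,0.05],"rotation":[0,0,0]},
    {"linear":[0,0,0],"rotation":[0,0,0]},
    {"linear":[0,0,0],"rotation":[0,0,0]},
  ],
)

```text
t: 16.65
ee_pos: [0.5251, -0.2027, 0.043]
orientation: [-3.142, -0.0, 1.124]
force: [1.1, -1.1, -1.1]
gripper_width: 0.0351
grip_force: 42.1
```

Request:
carry_out(
  deltas=[
    {"linear":[0,0,0.04],"rotation":[0,0,0]},
    {"linear":[0,0,0],"rotation":[0,0,0]},
    {"linear":[0,0,0],"rotation":[0,0,0]},
  ],
)

```text
t: 16.95
ee_pos: [0.5252, -0.2027, 0.0428]
orientation: [3.141, 0.0, 1.124]
force: [-0.8, -0.4, 2.9]
gripper_width: 0.035
grip_force: 42.3
```

Seated contact at z = 0.0428 m. Releasing.

Request:
carry_out(
  deltas=[
    {"linear":[0,0,0],"rotation":[0,0,0]},
    {"linear":[0,0,0],"rotation":[0,0,0]},
    {"linear":[0,0,0],"rotation":[0,0,0]},
  ],
  jaw=0.65,
  squeeze=20,
)

```text
t: 17.25
ee_pos: [0.5251, -0.2026, 0.0425]
orientation: [-3.141, -0.0, 1.124]
force: [-0.8, -0.3, 0.3]
gripper_width: 0.0555
grip_force: 0.0
```

Request:
carry_out(
  deltas=[
    {"linear":[0,0,-0.5],"rotation":[0,0,0]},
    {"linear":[0,0,-1.5],"rotation":[0,0,0]},
    {"linear":[0,0,-3],"rotation":[0,0,0]},
    {"linear":[0,0,-3],"rotation":[0,0,0]},
    {"linear":[0,0,-3],"rotation":[0,0,0]},
    {"linear":[0,0,-3],"rotation":[0,0,0]},
    {"linear":[0,0,0],"rotation":[0,0,0]},
    {"linear":[0,0,0],"rotation":[0,0,0]},
    {"linear":[0,0,0],"rotation":[0,0,0]},
  ],
)

```text
t: 18.15
ee_pos: [0.5248, -0.2025, 0.1822]
orientation: [-3.141, 0.0, 1.124]
force: [0.5, 0.8, -0.5]
gripper_width: 0.0554
grip_force: 0.0
```

```bash
python3 - <<'E'
from h import *
s=state(); print(s["ee_pos"].round(4),s["force"].round(1),s["gripper_width"])
I=[]
for n,(r0,r1,c0,c1) in dict(wrist=(130,370,230,410),side=(150,350,280,400)).items():
    d=get_image(n); q=pts(d).reshape(-1,3)
    m=(np.hypot(q[:,0]-.5252,q[:,1]+.203)<.021)&(abs(q[:,2]-.099)<.005); p=q[m]
    if m.sum()>5: print(n,"captop",m.sum(),np.median(p[:,2]),cv2.minEnclosingCircle((p[:,:2]*1000).astype(np.float32)))
    I.append(cv2.resize(d["image"][r0:r1,c0:c1,::-1],(int(480*(c1-c0)/(r1-r0)),480),interpolation=3))
cv2.imwrite("pics/m3.png",np.hstack(I))
E
```

```text
[ 0.5248 -0.2025  0.1822] [ 0.5  0.8 -0.5] 0.05539114100098832
wrist captop 2059 0.09888903308397945 ((524.2527465820312, -202.3829803466797), 17.981216430664062)
side captop 94 0.09926140711335385 ((526.1483764648438, -202.09759521484375), 17.385066986083984)
```

View pics/m3.png

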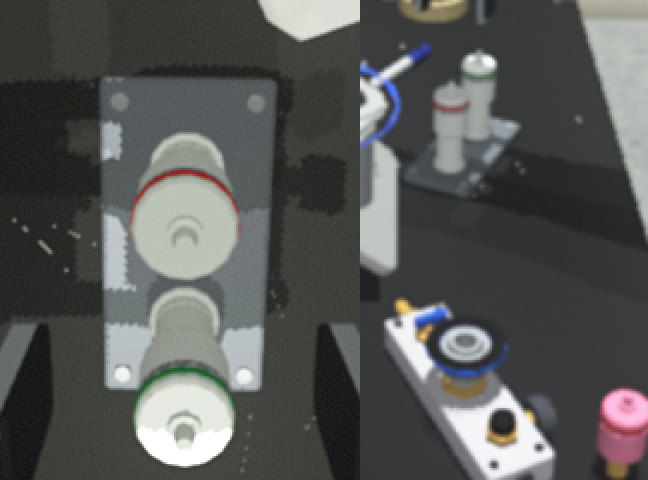

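The picture shows the red-banded cartridge upright on the post (wrist crop (185,225), top at 0.099 m), the spare undisturbed beside it, and the flange forward on the empty socket. The robot is clear.

```bash
python3 -c "
from plant import sign_off
print(sign_off())"
```

```text
the job is handed in; nothing more can be done
None
```

I parked the red-banded cartridge upright and fully down on the stand's empty post, and the sleeve is forward again. The spare and the bottle were not touched, and I handed the job in at about 18 s of robot time; the hand-in returned no verdict.

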